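# Re-rack the condiment row in mirror order

### The arm

A 7-joint arm with a two-finger parallel gripper is mounted at the origin on a cart in front of the work surface, level with it; the furniture and walls round the work are solid. World frame = base frame: x ahead of the robot, y to its left, z up, the work surface at z = 0. Lengths are in mm, angles in rad, forces in N, time in s.
With the tool pointing down it reaches from about 400 to 875 mm from the base axis. Payload 4.4 kg.
Tool frame: the origin (TCP) lies midway between the tips of the shut fingers; the grasp point (between the pads) lies ctrl.grip_depth behind it (ctrl.grip_depth is the distance from the TCP to the grasp point, in mm); z points along the fingers, y is the line along which they close (so a half turn about z gives the same grasp; the last joint's range is limited). The gripper opens to 85 mm and grips with 20 to 120 N. Pads are 22 mm wide; open, the fingers measure 114 mm over their backs; the gripper's body (76 mm by 85 mm) begins 54 mm behind the grasp point. The pads swing forward as they close: fully open they stand 13 mm farther back than shut.
Start: joints at [-1.261, 0.628, 0.038, 1.517, -0.027, 0.996, -0.02], TCP at [238.538, 604.663, 231.313] pointing down, gripper open.
Joint ranges: [-3.06, 3.06], [-0.37, 2.12], [-1.25, 1.32], [0.18, 2.47], [-1.1, 4.24], [0.23, 1.98], [-2.94, 2.94]. Speed limits (rad/s): [2.57, 2.57, 3.14, 3.14, 3.14, 3.14, 3.14].

### API

Orientations are given as [roll, pitch, yaw] about the fixed x, y, z axes, in that order (R = Rz(yaw) Ry(pitch) Rx(roll)).
In Python, from cell import ctrl gives the robot as it stands.
- The arm moves only by the tool carry_out, never from a script. Its argument "deltas" is one flat list of numbers, 7 for each row, row after row: the turn, a rotation vector about the tool's x, y, z in degrees, then the shift along the tool's x, y, z in m, then the closure, from -1 (fully open) to 1 (shut). In form: [wx, wy, wz, dx, dy, dz, claw, wx, wy, wz, dx, dy, dz, claw, ...]. A call has 1 to 12 rows; each row shifts and turns the commanded pose from where the row before left it, along the tool's axes as they then stand; what a row does not reach is not made up. A row lasts 1/8 s, in which the tool goes at most 62.5 mm and 10.7 degrees, less where a joint would pass 70% of its speed; a pose out of reach is approached as far as the arm can. A call with a gripper value outside its range is refused whole. The fingers move at their own pace and stop on an object; the grip force is fixed at half the most. Time passes only in rows, so rows that do not move let the fingers close. It gives the time, the measured TCP pose, the force, the opening and the grip force at its end, in the units of the state.
- ctrl.read_state(): the state, without advancing time (a new reading comes with each control period).
- ctrl.get_image(name): name is "scene" or "top" or "wrist"; returns the picture (400x640x3 uint8, red, green, blue); there is no depth.
- ctrl.calibration(name): a dict with "mtx" (3x3 intrinsics, pixels), "R" (3x3) and "t" (3): a world point X has camera coordinates R X + t. Camera axes: x right, y down, z forward; pixel columns grow to the right and rows downward; lengths in mm; the calibration is good to about 2 mm. A picture is of the moment at which its call begins: read the wrist's pose just before it. calibration takes no time and is no camera call; for the wrist camera it gives the pose at the moment of the call.
- ctrl.finish_job(): hands the job in; it is judged then, once.
The state is a dict: "clock": time; "qpos": joint angles; "qd": joint speeds; "tau": joint torques, N m; "eef_pos": TCP position; "tool_rot": TCP orientation; "force": force on the tool from outside, world axes, zero at the start; "torque": the same for the moment, N m; "width": finger opening in mm; "gripper_force": force on a finger pad.
Only numpy, scipy, OpenCV 4.12 (cv2) and the standard library are available. Lean on these libraries where they do the work, as an engineer would, in place of code of your own. Each camera call takes 0.05 s, during which the arm holds its last target. There are 200 camera calls.

### The job

Move the salt shaker, the spice jar, the food tin and the jam jar from the old dark rack into the new light wooden rack, one per compartment and in reverse order: the new rack is the mirror image of the old one, made for the other side of the cooker, so the container beside the tall end board must again stand beside the tall end board, the next one next to it, and so on down to the open end. Carry each one upright without tipping it over, stand it flat on the floor of its compartment and let go of it.

Things in the scene. Friction and masses are not known exactly. Their poses are not given: they have to be found in the camera images.
- salt_shaker: Salt shaker, clear body with a grey domed metal top, 44 mm diameter, 90 mm high, about 0.1 kg. Loose, stands upright in its cup at the start. Origin: centre of its underside; z up along its axis; any yaw. Grip the body about 50 to 60 mm above its underside.
- spice_jar: Spice jar, clear body with label and a green screw cap, 46 mm diameter, 106 mm high, about 0.11 kg. Loose, stands upright in its cup at the start. Origin: centre of its underside; z up along its axis; any yaw. Grip it about 65 to 80 mm above its underside.
- food_tin: Small food tin with a green and white label and ribbed metal lid, 57 mm diameter, 72 mm high, the lowest of the four. Loose, stands upright in its cup at the start. Origin: centre of its underside; z up along its axis; any yaw. Grip it about 45 to 50 mm above its underside.
- jam_jar: Jam jar, clear with red contents, round label and a white lid, 65 mm diameter, 97 mm high, the widest of the four. Loose, stands upright in its cup at the start. Origin: centre of its underside; z up along its axis; any yaw. Grip it about 60 to 75 mm above its underside.
- salt_cup: Shallow round stainless-steel cup, fixed on the old rack, in which the salt shaker stands at the start and which stays there: 60 mm outer diameter, 54 mm bore, 16 mm high, floor 4 mm thick. Origin: underside centre, 12 mm above the worktop. It marks the salt shaker's place in the old row.
- spice_cup: Shallow round stainless-steel cup, fixed on the old rack, in which the spice jar stands at the start and which stays there: 62 mm outer diameter, 56 mm bore, 16 mm high, floor 4 mm thick. Origin: underside centre, 12 mm above the worktop. It marks the spice jar's place in the old row.
- food_cup: Shallow round stainless-steel cup, fixed on the old rack, in which the food tin stands at the start and which stays there: 73 mm outer diameter, 67 mm bore, 16 mm high, floor 4 mm thick. Origin: underside centre, 12 mm above the worktop. It marks the food tin's place in the old row.
- jam_cup: Shallow round stainless-steel cup, fixed on the old rack, in which the jam jar stands at the start and which stays there: 81 mm outer diameter, 75 mm bore, 16 mm high, floor 4 mm thick. Origin: underside centre, 12 mm above the worktop. It marks the jam jar's place in the old row.
- old_rack: Old rack, fixed: dark plank 100 x 362 x 12 mm; cups in a row at its y = -132, -44, 44, 132 mm, in any order. Origin: underside centre; x away from the robot, y along the row to the left, z up. Tall end board (75 mm high, steel rod) at +y; -y end open. Containers stand 16 mm up; cup rims 28 mm: fingertips above them, close along rack x. Wall cabinets hang 0.5 m up beyond x = 0.55 m.
- new_rack: New rack, fixed, empty: light wooden tray 94 x 362 mm, four 82 x 82 mm compartments centred at its y = -132, -44, 44, 132 mm; 6 mm dividers; walls 24 mm high, floor at 8 mm. Origin: underside centre; x away from the robot, y along the row to the left, z up. Tall end board (75 mm high, wooden rod) at -y; +y end low. Keep fingertips above the walls, close across the row (rack x).

How it is judged:
By the outcome, as a careful person would: the job done as asked, in the order asked, and still so for the second after the job is handed in, with the robot touching nothing.
It also fails if it takes over 125 s, if anything falls off the work surface, if the arm or the gripper's body presses on something with over 40 N, if the wrist force passes 120 N, or if a joint passes its speed limit or range.

## Working session

There is one attempt and no reset: what is moved stays moved. The work goes in short steps, Python scripts to look and compute and a tool call to move; the robot and the scene stay as the last step left them, time stands still between calls to the robot, and variables do not carry over. Pictures are saved under pics/ and viewed, at most 16 in all, crops included, and the job is handed in when it is done.

Besides the shell and the picture viewer there is one more tool, called after "Call:" as name(argument=value, ...) on one line, values as JSON. carry_out: Moves the arm, as the interface text tells. Its arguments: {"type":"object","properties":{"deltas":{"type":"array"}},"required":["deltas"]}

```bash
mkdir -p pics; ls
python3 - <<'E'
from cell import ctrl
import cv2
for n in("scene","top"):
    im=ctrl.get_image(n); cv2.imwrite(f"pics/{n}0.png",im[:,:,::-1])
    c=ctrl.calibration(n); print(n,c)
s=ctrl.read_state(); print(s, ctrl.grip_depth)
E
```

```text
pics
scene {'mtx': array([[478.52920106,   0.        , 320.1967275 ],
       [  0.        , 478.52920106, 203.14307203],
       [  0.        ,   0.        ,   1.        ]]), 'R': array([[ 0.89649599, -0.44261082,  0.0197634 ],
       [-0.20660961, -0.45710949, -0.86507999],
       [ 0.39192781,  0.77145743, -0.50124448]]), 't': array([-446.83594586,  149.90060071, 1088.45161269])}
top {'mtx': array([[507.89430753,   0.        , 319.91605761],
       [  0.        , 507.89430753, 194.45997292],
       [  0.        ,   0.        ,   1.        ]]), 'R': array([[-0.0107543 , -0.99992446,  0.00595146],
       [-0.98215796,  0.00944533, -0.18782046],
       [ 0.18775006, -0.00786515, -0.98218535]]), 't': array([  -2.81928548,  483.83503673, 1555.72656353])}
{'clock': 0.1, 'qpos': array([-1.26080092,  0.6292123 ,  0.03844023,  1.51824855, -0.02700665,
        0.99632146, -0.02001172]), 'qd': array([-1.43925965e-03, -2.52899323e-03, -2.01355030e-04, -2.56749160e-03,
        4.12529759e-05, -3.68011911e-05, -1.12962399e-03]), 'tau': array([ 2.45572803e-03, -5.64533901e+01,  1.22995734e+00, -1.93976158e+01,
        1.12001112e-02,  5.37978791e-03, -7.23635083e-06]), 'eef_pos': array([238.32194107, 604.1393044 , 230.51397874]), 'tool_rot': array([-3.13992060e+00,  6.10593996e-06,  2.76578602e+00]), 'force': array([ 0.67785276, -0.20930894, -0.62270499]), 'torque': array([-0.00099565, -0.0237881 ,  0.00872314]), 'gripper_force': 0.0, 'width': 85.54629484224714} 18.700000000000003
```

View pics/scene0.png

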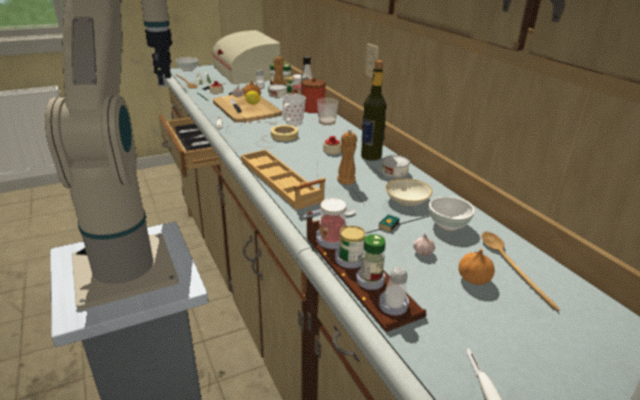

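View pics/top0.png

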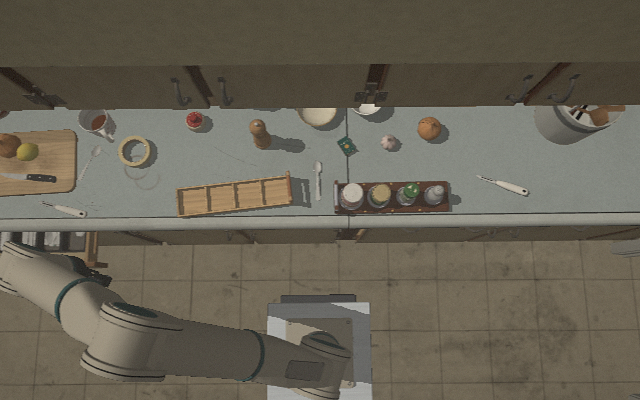

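The jam jar (353,195 in the top view) stands beside the old rack's end board, followed by the tin (380,195), spice jar (411,193) and salt shaker (434,193). The new rack spans columns 180–290, with its end board on the right at about 290. I'll make rough measurements by colour first.

```bash
cat > h.py <<'E'
from cell import ctrl
import numpy as np, cv2
def ray(c,uv):
    d=c["R"].T@np.linalg.inv(c["mtx"])@np.array([uv[0],uv[1],1.]); return -c["R"].T@c["t"], d
def onz(c,uv,z):
    o,d=ray(c,uv); return o+d*(z-o[2])/d[2]
def tri(obs):
    A=np.zeros((3,3));b=np.zeros(3);L=[]
    for c,uv in obs:
        o,d=ray(c,uv);d=d/np.linalg.norm(d);P=np.eye(3)-np.outer(d,d);A+=P;b+=P@o;L.append((o,P))
    X=np.linalg.solve(A,b); return X, max(np.linalg.norm(P@(X-o)) for o,P in L)
def proj(c,X):
    p=c["mtx"]@(c["R"]@np.asarray(X,float)+c["t"]); return p[:2]/p[2]
def snap(name,n):
    c=ctrl.calibration(name); im=ctrl.get_image(name)[:,:,::-1].copy(); cv2.imwrite(f"pics/{n}.png",im); np.savez(f"pics/{n}.npz",**c); return im,c
def load(n): return cv2.imread(f"pics/{n}.png"),dict(np.load(f"pics/{n}.npz"))
def go(x,y,z,yawdeg):
    from scipy.spatial.transform import Rotation as Ro
    s=ctrl.read_state(); R=Ro.from_euler("xyz",s["tool_rot"]).as_matrix()
    T=Ro.from_euler("xyz",[np.pi,0,np.radians(yawdeg)]).as_matrix()
    d=np.array([x,y,z])-s["eef_pos"]
    print("pos",s["eef_pos"].round(1),"rot",np.degrees(s["tool_rot"]).round(2),"turn(deg,tool)",np.degrees(Ro.from_matrix(R.T@T).as_rotvec()).round(2),"shift in start tool mm",(R.T@d).round(1),"in target tool",(T.T@d).round(1),"world",d.round(1))
E
python3 - <<'E'
from h import *
c=ctrl.calibration("top")
for n,uv,z in[("jam",(353,192),113),("tin",(380,192),88),("spice",(411,190),122),("salt",(434,190),106),("oldL",(337,197),12),("oldR",(449,195),12),("newTL",(178,191),24),("newBL",(181,215),24),("newTR",(289,178),24),("newBR",(292,205),24)]:
    print(n,onz(c,uv,z).round())
w=ctrl.calibration("wrist"); s=ctrl.read_state()
print(w,"campos",-w["R"].T@w["t"])
top=cv2.imread("pics/top0.png");sc=cv2.imread("pics/scene0.png")
a=cv2.resize(top[165:225,165:465],None,fx=2.66,fy=2.66,interpolation=cv2.INTER_CUBIC)
b=cv2.resize(sc[140:340,220:440],None,fx=2,fy=2,interpolation=cv2.INTER_CUBIC)
H=np.zeros((a.shape[0]+b.shape[0],max(a.shape[1],b.shape[1]),3),np.uint8);H[:a.shape[0],:a.shape[1]]=a;H[a.shape[0]:,:b.shape[1]]=b
cv2.imwrite("pics/crop.png",cv2.convertScaleAbs(H,alpha=1.4));print(H.shape)
E
```

```text
jam [ 478. -107.  113.]
tin [ 482. -192.   88.]
spice [ 480. -281.  122.]
salt [ 483. -354.  106.]
oldL [481. -63.  12.]
oldR [ 484. -424.   12.]
newTL [504. 445.  24.]
newBL [426. 433.  24.]
newTR [543.  91.  24.]
newBR [455.  81.  24.]
{'mtx': array([[354.29272593,   0.        , 324.32989597],
       [  0.        , 354.29272593, 193.189     ],
       [  0.        ,   0.        ,   1.        ]]), 'R': array([[ 0.36659775,  0.93037668, -0.0023083 ],
       [ 0.88783219, -0.34909003,  0.29981686],
       [ 0.27813681, -0.11196157, -0.95399398]]), 't': array([-648.92287972,  -37.68598545,  379.70704399])} campos [165.74199177 633.09950619 372.03922376]
(560, 798, 3)
```

View pics/crop.png

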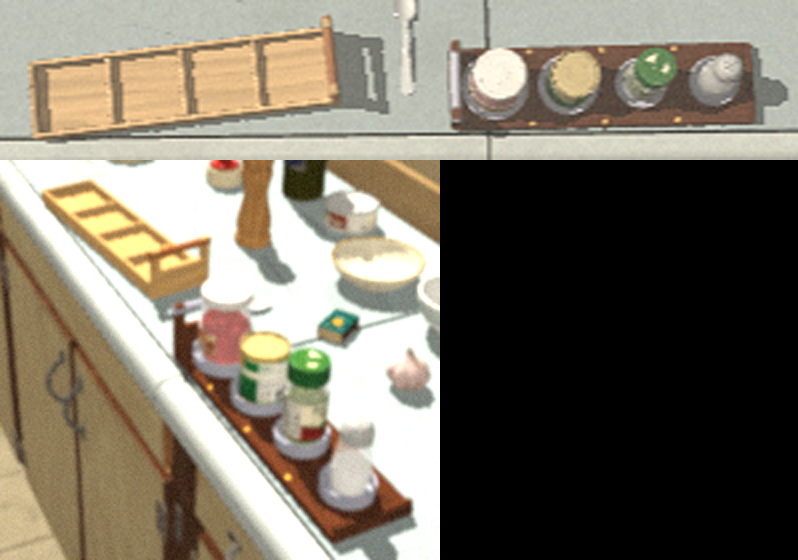

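Colour order confirmed: jam jar beside the board, then tin, spice jar, salt shaker. The rough centres are old rack (482,-243) and new rack (482,262) with a yaw of about 6.5°. Next I'll look from close with the wrist camera.

Call:
carry_out(deltas=[0, 0, 10.3, 0, 0, -0.02, -1, 0, 0, 10.3, 0, 0, -0.02, -1, 0, 0, 10.3, 0, 0, -0.02, -1, 0, 0, 10.3, 0, 0, -0.02, -1, 0, 0, 10.3, 0, 0, 0, -1, 0, 0, 10.3, 0, 0, 0, -1, 0, 0, 0, -0.042, 0.025, 0, -1, 0, 0, 0, -0.042, 0.025, 0, -1, 0, 0, 0, -0.042, 0.025, 0, -1, 0, 0, 0, -0.042, 0.025, 0, -1, 0, 0, 0, -0.042, 0.025, 0, -1, 0, 0, 0, -0.042, 0.025, 0, -1])

```text
clock: 1.6
eef_pos: [417.4, 370.3, 311.0]
tool_rot: [-3.141, 0.0, 1.687]
force: [0.6, 1.3, 0.4]
width: 85.2
gripper_force: 0.0
```

Call:
carry_out(deltas=[0, 0, 0, -0.042, 0.025, 0, -1, 0, 0, 0, -0.042, 0.025, 0, -1, 0, 0, 0, 0, 0, 0, -1, 0, 0, 0, 0, 0, 0, -1])

```text
clock: 2.1
eef_pos: [475.6, 294.7, 310.9]
tool_rot: [-3.14, -0.001, 1.687]
force: [-0.6, 0.6, 0.0]
width: 85.6
gripper_force: 0.0
```

Run:
```python
from h import *
snap("wrist","new1"); go(482,-200,310,89.5)
```

```text
pos [475.2 295.4 310.9] rot [-1.7993e+02 -4.0000e-02  9.6780e+01] turn(deg,tool) [-0.07 -0.03  7.28] shift in start tool mm [-492.8  -51.7    0.7] in target tool [-495.3   11.2    0.9] world [   6.8 -495.4   -0.9]
```

View pics/new1.png

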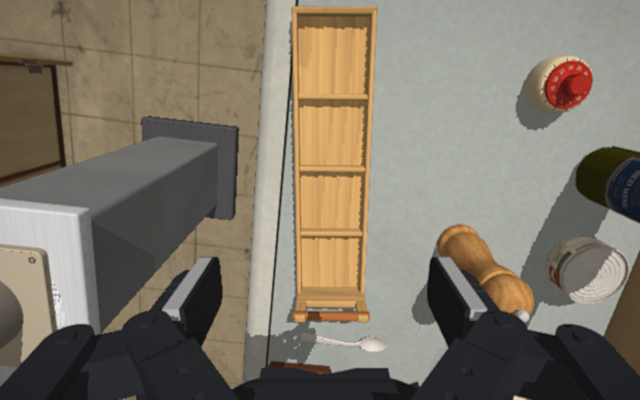

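The wrist image shows the whole new rack. Its far-left corners are at (293,9) and (378,10), the dividers cross at rows ~97, 169 and 231, and the end-board rod is at about (330,315). I'll take a second view on the way to the old rack.

Call:
carry_out(deltas=[0, 0, 0, -0.04, 0, 0, -1, 0, 0, 0, -0.04, 0, 0, -1, 0, 0, 0, 0, 0, 0, -1, 0, 0, 0, 0, 0, 0, -1])

```text
clock: 2.65
eef_pos: [484.8, 216.8, 311.2]
tool_rot: [-3.141, -0.001, 1.69]
force: [-1.2, -0.2, 0.6]
width: 85.6
gripper_force: 0.0
```

Run:
```python
from h import *
snap("wrist","new2"); go(482,-200,310,89.5)
```

```text
pos [484.8 217.  311.2] rot [-1.7998e+02 -6.0000e-02  9.6860e+01] turn(deg,tool) [-0.02 -0.06  7.36] shift in start tool mm [-413.7  -52.6    0.7] in target tool [-417.     0.8    1.2] world [  -2.8 -417.    -1.2]
```

Call:
carry_out(deltas=[0, 0, 7.3, 0, 0, 0, -1, 0, 0, 0, -0.052, 0, 0, -1, 0, 0, 0, -0.052, 0, 0, -1, 0, 0, 0, -0.052, 0, 0, -1, 0, 0, 0, -0.052, 0, 0, -1, 0, 0, 0, -0.052, 0, 0, -1, 0, 0, 0, -0.052, 0.005, 0, -1, 0, 0, 0, -0.052, 0.005, 0, -1, 0, 0, 0, -0.052, 0, 0, -1, 0, 0, 0, 0, 0, 0, -1, 0, 0, 0, 0, 0, 0, -1])

```text
clock: 4.08
eef_pos: [491.6, -199.5, 310.8]
tool_rot: [-3.141, -0.001, 1.562]
force: [0.6, -0.1, -0.9]
width: 85.5
gripper_force: 0.0
```

Run:
```python
from h import *
snap("wrist","old1"); go(482,-120,310,89.5)
```

```text
pos [ 491.6 -199.   310.9] rot [-1.7997e+02 -9.0000e-02  8.9570e+01] turn(deg,tool) [-0.03 -0.09  0.07] shift in start tool mm [ 78.9 -10.2   1. ] in target tool [ 78.9 -10.3   0.9] world [-9.6 79.  -0.9]
```

View pics/old1.png

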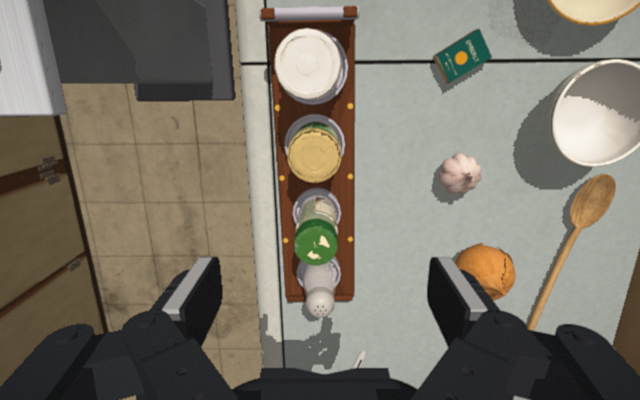

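Call:
carry_out(deltas=[0, 0, 0, 0.045, 0, 0, -1, 0, 0, 0, 0.045, 0, 0, -1, 0, 0, 0, 0, 0, 0, -1, 0, 0, 0, 0, 0, 0, -1])

```text
clock: 4.62
eef_pos: [492.1, -110.2, 311.4]
tool_rot: [3.141, 0.0, 1.563]
force: [-0.4, -1.1, 0.2]
width: 84.8
gripper_force: 0.0
```

Run:
```python
from h import *
snap("wrist","old2"); go(482,-120,310,89.5)
```

```text
pos [ 492.  -111.2  311.5] rot [1.7998e+02 2.0000e-02 8.9430e+01] turn(deg,tool) [ 0.02  0.02 -0.07] shift in start tool mm [-8.9 -9.9  1.5] in target tool [-8.9 -9.9  1.5] world [-10.   -8.8  -1.5]
```

View pics/old2.png

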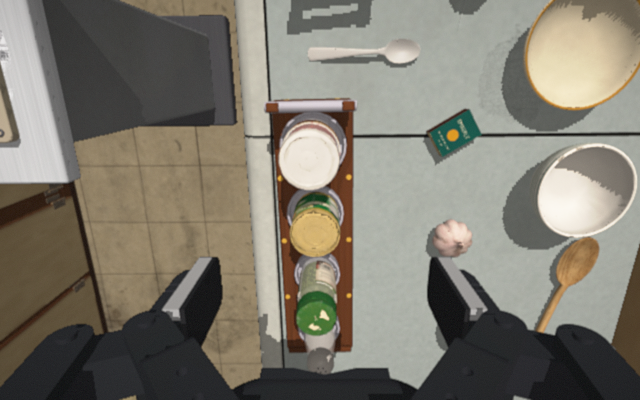

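View pics/new2.png

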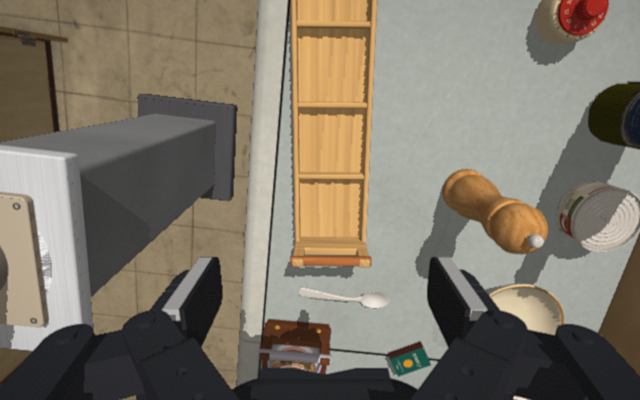

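Old1: jam lid at (310,63), tin lid at (314,153), green cap at (316,242) and shaker top at (320,303). Old2: the same at (310,162), (315,232), (316,312) and (320,358), the last partly hidden. New2: end board at row ~255, with divider tops at rows ~23, 104 and 180. Now I'll measure these precisely.

```bash
cat > m.py <<'E'
from h import *
def lid(im,lo,hi,roi):
    x0,y0,x1,y1=roi
    m=cv2.inRange(cv2.cvtColor(im,cv2.COLOR_BGR2HSV)[y0:y1,x0:x1],lo,hi)
    m=cv2.morphologyEx(m,cv2.MORPH_CLOSE,np.ones((9,9)));m=cv2.morphologyEx(m,cv2.MORPH_OPEN,np.ones((7,7)))
    k=max(cv2.findContours(m,0,1)[0],key=cv2.contourArea)
    (u,v),(a,b),_=cv2.fitEllipse(cv2.convexHull(k)); return (u+x0,v+y0),(a,b)
if __name__=="__main__":
    A,ca=load("old1");B,cb=load("old2")
    W=((0,0,190),(180,45,255));T=((12,60,120),(30,255,255));G=((45,100,40),(80,255,255));
    for n,(lo,hi),r1,r2 in[("jam",W,(270,20,350,110),(270,125,350,195)),("tin",T,(280,115,350,190),(285,195,345,262)),("spice",G,(290,218,342,270),(290,286,342,340))]:
        p,d=lid(A,lo,hi,r1);q,e=lid(B,lo,hi,r2)
        X,r=tri([(ca,p),(cb,q)]); zc=(ca["R"]@X+ca["t"])[2]
        print(n,np.round(p,1),np.round(d,1),np.round(q,1),np.round(e,1),X.round(1),"res",round(r,1),"diam",np.round(np.array(d)*zc/354.3,1))
    for n in("new1","new2"):
        im,c=load(n);S=cv2.cvtColor(im,cv2.COLOR_BGR2HSV)
        m=((S[...,0]<28)&(S[...,0]>8)&(S[...,1]>90)).astype(np.uint8);m[:,:280]=0;m[:,400:]=0
        L=[];Rr=[]
        for v in range(20,230,3):
            x=np.where(m[v]>0)[0]
            if len(x)>30: L.append(onz(c,(x.min()-.5,v),24)[:2]);Rr.append(onz(c,(x.max()+.5,v),24)[:2])
        f=[cv2.fitLine(np.array(k,np.float32),cv2.DIST_HUBER,0,.01,.01).ravel() for k in(L,Rr)]
        for k in f:print(n,"edge dir deg",np.degrees(np.arctan2(k[0],k[1]))%180-180, "x at y=262:",k[2]+(262-k[3])*k[0]/k[1])
        g=cv2.cvtColor(im,cv2.COLOR_BGR2GRAY).astype(float)
        pr=g[:,315:350].mean(1);d=np.abs(np.diff(pr));pk=[(i,int(pr[i]),int(pr[i+1])) for i in range(1,330) if d[i]>9];print(pk)
E
python3 m.py
```

```text
jam [308.2  63.2] [66.5 69.5] [309.9 154. ] [61.1 72.1] [ 475.5 -104.7   88.3] res 0.2 diam [64.2 67.2]
tin [314.  154.6] [55.1 57.3] [313.9 231.3] [49.7 61. ] [ 478.6 -196.    79.9] res 0.4 diam [58.7 61.1]
spice [315.5 240.3] [42.5 49.8] [315.9 312.9] [41.4 44. ] [ 480.1 -279.2  115.7] res 0.1 diam [44.2 51.8]
new1 edge dir deg -6.389389 x at y=262: 439.8855
new1 edge dir deg -6.3381805 x at y=262: 533.7044
[(11, 138, 125), (12, 125, 95), (13, 95, 71), (15, 68, 80), (16, 80, 94), (26, 98, 116), (27, 116, 145), (28, 145, 166), (96, 176, 166), (97, 166, 141), (98, 141, 104), (105, 99, 119), (106, 119, 154), (107, 154, 175), (164, 166, 152), (166, 155, 174), (169, 175, 156), (170, 156, 123), (171, 123, 100), (175, 106, 131), (176, 131, 161), (177, 161, 174), (227, 168, 155), (228, 155, 144), (230, 147, 164), (231, 164, 183), (233, 180, 170), (234, 170, 146), (235, 146, 105), (237, 101, 129), (238, 129, 161), (239, 161, 174), (286, 166, 151), (300, 151, 169), (301, 169, 179), (305, 166, 150), (306, 150, 115), (307, 115, 106), (308, 106, 129), (310, 134, 109), (311, 109, 96), (312, 96, 
[... 221 characters left out ...]
, (26, 110, 80), (28, 83, 95), (35, 97, 107), (36, 107, 132), (37, 132, 159), (38, 159, 174), (102, 172, 186), (105, 174, 156), (106, 156, 119), (107, 119, 97), (113, 100, 121), (114, 121, 154), (115, 154, 174), (171, 170, 156), (173, 147, 165), (174, 165, 186), (176, 181, 171), (177, 171, 146), (178, 146, 105), (179, 105, 95), (182, 105, 130), (183, 130, 161), (184, 161, 176), (236, 169, 153), (247, 154, 172), (248, 172, 181), (253, 168, 147), (254, 147, 102), (255, 102, 91), (256, 91, 111), (257, 111, 126), (267, 117, 100), (274, 95, 106), (275, 106, 132), (276, 132, 156), (277, 156, 168), (297, 198, 188), (298, 188, 165), (299, 165, 148), (301, 147, 160), (322, 160, 145), (323, 145, 126)]
```

Run:
```python
from h import *
(A,ca),(B,cb)=load("old1"),load("old2")
W=((0,0,150),(180,60,255));T=((12,50,90),(30,255,255));G=((45,90,30),(80,255,255))
def bot(im,lo,hi,roi):
    x0,y0,x1,y1=roi;m=cv2.inRange(cv2.cvtColor(im,cv2.COLOR_BGR2HSV)[y0:y1,x0:x1],lo,hi)
    m=cv2.morphologyEx(m,cv2.MORPH_OPEN,np.ones((5,5)))
    k=max(cv2.findContours(m,0,1)[0],key=cv2.contourArea).reshape(-1,2)
    lo=k[:,1].max(); h=k[k[:,1]>lo-25] ; return (h[:,0].min()+h[:,0].max())/2+x0, lo+.5+y0, h[:,0].max()-h[:,0].min()+1
for n,(lo,hi),r1,r2,r in[("jam",W,(270,20,350,115),(270,125,345,196),32.5),("tin",T,(280,115,350,195),(285,195,345,270),28.5),("spice",G,(290,218,342,275),(290,286,342,345),23)]:
    p=bot(A,lo,hi,r1);q=bot(B,lo,hi,r2);X,e=tri([(ca,p[:2]),(cb,q[:2])]);print(n,p,q,X.round(1),round(e,2),"width",p[2]*(ca["R"]@X+ca["t"])[2]/354.3,"yc",X[1]+r)
(A,ca),(B,cb)=load("new1"),load("new2")
th=np.radians(6.34);yd=np.array([-np.sin(th),np.cos(th)])
for v1,v2,o in[(98,25.6,85),(170.6,106.5,-3),(235,178.3,-91)]:
    X,e=tri([(ca,(332,v1)),(cb,(332,v2))]); P=[onz(c,(332,v),24) for c,v in((ca,v1),(cb,v2))]
    print("div",X.round(1),round(e,2),"at z24",[ (p[:2].round(1), "centre along",round(p[:2]@yd-o,1)) for p in P])
print("c along of x486.8,y262:",np.array([486.8,262])@yd, "perp",np.array([486.8,262])@[yd[1],-yd[0]])
o1=cv2.resize(cv2.imread("pics/old1.png")[190:330,260:380],None,fx=5,fy=4)
cv2.imwrite("pics/z1.png",o1[:600])
```

```text
jam (np.float64(309.5), np.float64(98.5), np.int32(66)) (np.float64(308.5), np.float64(189.5), np.int32(60)) [ 475.7 -136.8  110.2] 1.1 width 61.66134051684336 yc -104.3251314885043
tin (np.float64(314.0), np.float64(182.5), np.int32(55)) (np.float64(314.5), np.float64(256.5), np.int32(52)) [ 478.6 -225.6   84.4] 0.1 width 59.324415913672425 yc -197.08102759006147
spice (np.float64(315.5), np.float64(264.5), np.int32(42)) (np.float64(316.0), np.float64(332.5), np.int32(39)) [ 479.6 -311.4  108.2] 0.02 width 45.6485356512345 yc -288.4309699732722
div [475.7 354.3  18.6] 0.26 at z24 [(array([475.9, 354.5]), 'centre along', np.float64(214.8)), (array([475.5, 353.5]), 'centre along', np.float64(213.8))]
div [486.7 266.9  19.8] 0.16 at z24 [(array([486.6, 267.9]), 'centre along', np.float64(215.6)), (array([486.4, 267.2]), 'centre along', np.float64(214.8))]
div [497.8 178.7  17.8] 0.05 at z24 [(array([497.3, 181.5]), 'centre along', np.float64(216.5)), (array([497.4, 180.4]), 'centre along', np.float64(215.3))]
c along of x486.8,y262: 206.64118757688883 perp 512.7549703287264
```

Jam jar centre is (475.7,-104), lid top ~110 (113 expected). Tin is at (478.6,-197), top 84 (88). New rack centre comes out near (486,270.5) with yaw 6.34°. All of this fits the given sizes, so I'll take the jam jar first.

Call:
carry_out(deltas=[0, 0, 0, 0.007, -0.016, 0.02, -1, 0, 0, 0, 0, 0, 0.04, -1, 0, 0, 0, 0, 0, 0.04, -1, 0, 0, 0, 0, 0, 0.04, -1, 0, 0, 0, 0, 0, 0.035, -1, 0, 0, 0, 0, 0, 0.03, -1, 0, 0, 0, 0, 0, 0.025, -1, 0, 0, 0, 0, 0, 0.016, -1, 0, 0, 0, 0, 0, 0, -1])

```text
clock: 5.8
eef_pos: [475.2, -105.1, 64.4]
tool_rot: [-3.139, 0.0, 1.558]
force: [0.4, -0.2, -0.1]
width: 85.3
gripper_force: 0.0
```

Call:
carry_out(deltas=[0, 0, 0, 0, 0, 0, 1, 0, 0, 0, 0, 0, 0, 1, 0, 0, 0, 0, 0, 0, 1, 0, 0, 0, 0, 0, 0, 1, 0, 0, 0, 0, 0, 0, 1, 0, 0, 0, 0, 0, 0, 1])

```text
clock: 6.55
eef_pos: [476.8, -104.8, 67.0]
tool_rot: [3.139, 0.001, 1.559]
force: [-1.5, -0.8, 8.1]
width: 60.9
gripper_force: 62.8
```

Run:
```python
from h import *
print(ctrl.read_state()["width"],ctrl.read_state()["gripper_force"],ctrl.read_state()["force"])
xd=np.array([.99388,.11043]);yd=np.array([-.11043,.99388])
c=dict(np.load("pics/new1.npz"));p=onz(c,(335,8.5),24);print("far end",p,p[:2]@yd,"perp",512.75)
for c_,v in((215.2,-132),(215.2,-44),(215.2,44),(215.2,132)): print(512.75*xd+(c_+v)*yd)
# salt & spice rim rays from old1
c=dict(np.load("pics/old1.npz"));print("spice at z122",onz(c,(315.5,264.5),122),"salt top",onz(c,(320,303),106),"cam",-c["R"].T@c["t"])
```

```text
60.91380342030713 62.81144589185715 [-1.51057172 -0.82900902  8.13192423]
far end [467.49288648 448.41335889  24.        ] 394.04382967821283 perp 512.75
[500.424194  139.3137985]
[490.706354  226.7752385]
[480.988514  314.2366785]
[471.270674  401.6981185]
spice at z122 [ 480.03105675 -303.86326248  122.        ] salt top [ 483.84199374 -361.55692308  106.        ] cam [ 490.93749192 -122.45860782  452.51567932]
```

View pics/z1.png

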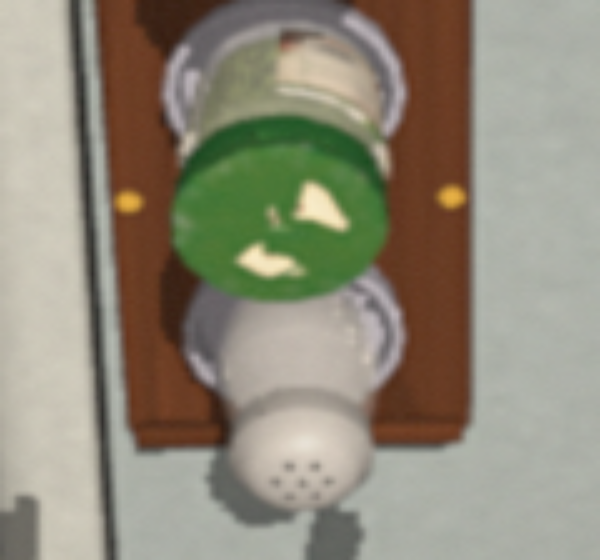

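Old1 crop: green cap top centred at about (316,242), shaker dome top at about (320,305). The grip is holding (60.9 mm, 63 N), so I'll lift and carry.

Call:
carry_out(deltas=[0, 0, 0, 0, 0, -0.01, 1, 0, 0, 0, 0, 0, -0.02, 1, 0, 0, 0, 0, 0, -0.03, 1, 0, 0, 0, 0, 0, -0.03, 1, 0, 0, -2.3, 0, 0, -0.02, 1, 0, 0, -2.4, 0, 0, 0, 1, 0, 0, -2.3, 0, 0, 0, 1, 0, 0, 0, 0.02, 0.004, 0, 1, 0, 0, 0, 0.03, 0.006, 0, 1, 0, 0, 0, 0.03, 0.006, 0, 1, 0, 0, 0, 0.03, 0.006, 0, 1, 0, 0, 0, 0.03, 0.006, 0, 1])

```text
clock: 8.05
eef_pos: [487.4, 38.9, 174.2]
tool_rot: [-3.139, 0.0, 1.683]
force: [0.2, 0.0, -2.9]
width: 61.0
gripper_force: 66.2
```

Call:
carry_out(deltas=[0, 0, 0, 0.03, 0.006, 0, 1, 0, 0, 0, 0.03, 0.006, 0, 1, 0, 0, 0, 0.025, 0.006, 0, 1, 0, 0, 0, 0.015, 0.004, 0, 1, 0, 0, 0, 0, 0, 0, 1, 0, 0, 0, 0, 0, 0, 1])

```text
clock: 8.8
eef_pos: [498.8, 138.3, 175.0]
tool_rot: [-3.141, 0.001, 1.68]
force: [-0.6, -1.0, -2.8]
width: 60.8
gripper_force: 66.2
```

Run:
```python
from h import *
im,c=snap("wrist","jamheld");go(500.4,139.3,57,96.34)
s=ctrl.read_state();print(s["width"],s["gripper_force"],s["force"])
snap("scene","sc1")
a=cv2.resize(cv2.imread("pics/sc1.png")[100:260,220:380],(480,480));b=im[:, 120:520]
H=np.zeros((480,800,3),np.uint8);H[:400,:400]=b;H[:400,400:]=cv2.resize(a,(400,400));cv2.imwrite("pics/v1.png",H)
```

```text
pos [498.8 138.2 175.2] rot [-1.7996e+02  5.0000e-02  9.6260e+01] turn(deg,tool) [-0.04  0.05 -0.08] shift in start tool mm [  1.    1.7 118.2] in target tool [  0.9   1.7 118.2] world [   1.6    1.1 -118.2]
60.99346324398046 66.1801153421402 [-0.00542842  0.23890815 -2.70310823]
```

View pics/v1.png

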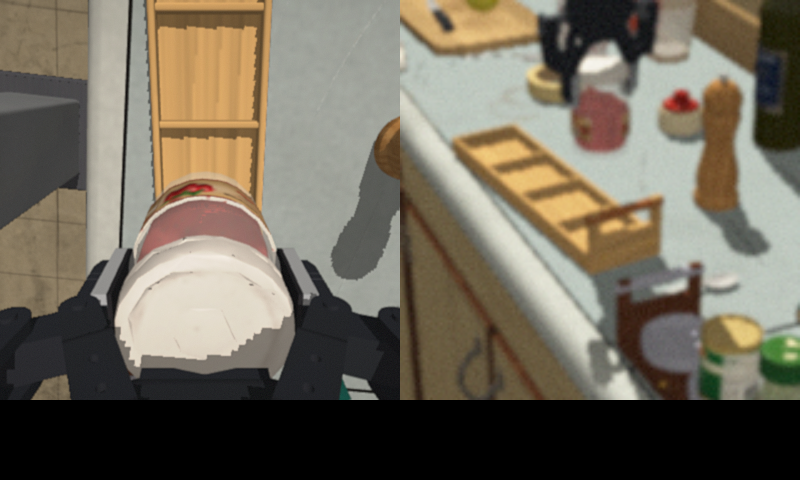

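The jam jar is held upright between the pads (lid centre at (205,310) in the left crop) over the last compartment. Lowering.

Call:
carry_out(deltas=[0, 0, 0, 0.001, 0.002, 0.02, 1, 0, 0, 0, 0, 0, 0.025, 1, 0, 0, 0, 0, 0, 0.025, 1, 0, 0, 0, 0, 0, 0.02, 1, 0, 0, 0, 0, 0, 0.012, 1, 0, 0, 0, 0, 0, 0.008, 1, 0, 0, 0, 0, 0, 0.004, 1, 0, 0, 0, 0, 0, 0, 1, 0, 0, 0, 0, 0, 0, 1])

```text
clock: 10.02
eef_pos: [501.3, 141.2, 61.8]
tool_rot: [3.141, -0.0, 1.682]
force: [0.2, 0.7, -3.2]
width: 61.3
gripper_force: 66.2
```

Call:
carry_out(deltas=[0, 0, 0, 0, 0, 0.002, 1, 0, 0, 0, 0, 0, 0.001, 1, 0, 0, 0, 0, 0, 0, 1])

```text
clock: 10.4
eef_pos: [501.1, 141.2, 59.1]
tool_rot: [3.141, -0.001, 1.682]
force: [-1.1, 0.2, 4.7]
width: 61.1
gripper_force: 67.0
```

Call:
carry_out(deltas=[0, 0, 0, 0, 0, 0, -1, 0, 0, 0, 0, 0, 0, -1, 0, 0, 0, 0, 0, 0, -1, 0, 0, 0, 0, 0, 0, -1, 0, 0, 0, 0, 0, 0, -1, 0, 0, 0, 0, 0, -0.03, -1, 0, 0, 0, 0, 0, -0.04, -1, 0, 0, 0, 0, 0, -0.05, -1, 0, 0, 0, 0, 0, -0.03, -1, 0, 0, 2.3, 0, 0, 0, -1, 0, 0, 2.4, 0, 0, 0, -1, 0, 0, 2.3, 0, 0, 0, -1])

```text
clock: 11.9
eef_pos: [500.0, 140.9, 207.0]
tool_rot: [-3.139, 0.001, 1.557]
force: [-0.1, 0.8, -0.1]
width: 85.4
gripper_force: 0.0
```

Run:
```python
from h import *
snap("wrist","aft1");go(478.6,-140,210,89.4)
```

```text
pos [500.1 140.8 207.1] rot [-1.7987e+02  6.0000e-02  8.9150e+01] turn(deg,tool) [-0.13  0.06 -0.25] shift in start tool mm [-281.1  -17.4   -2.6] in target tool [-281.   -18.6   -2.9] world [ -21.5 -280.8    2.9]
```

Call:
carry_out(deltas=[0, 0, 0, -0.04, -0.002, 0, -1, 0, 0, 0, -0.05, -0.003, 0, -1, 0, 0, 0, -0.05, -0.003, 0, -1, 0, 0, 0, -0.05, -0.003, 0, -1, 0, 0, 0, -0.05, -0.003, 0, -1, 0, 0, 0, -0.04, -0.002, 0, -1, 0, 0, 0, 0, 0, 0, -1, 0, 0, 0, 0, 0, 0, -1])

```text
clock: 12.95
eef_pos: [481.5, -138.0, 207.6]
tool_rot: [-3.14, -0.001, 1.56]
force: [0.6, -0.1, 0.5]
width: 85.7
gripper_force: 0.0
```

Run:
```python
from h import *
a,_=snap("wrist","old3");snap("scene","sc2")
b=cv2.resize(cv2.imread("pics/sc2.png")[120:320,220:420],(400,400))
H=np.zeros((400,800,3),np.uint8);H[:,:400]=a[:,120:520];H[:,400:]=b;cv2.imwrite("pics/v2.png",H);go(478.6,-140,210,89.4)
```

```text
pos [ 481.8 -137.2  207.8] rot [-1.7994e+02 -5.0000e-02  8.9480e+01] turn(deg,tool) [-0.06 -0.05  0.08] shift in start tool mm [-2.8 -3.2 -2.2] in target tool [-2.8 -3.2 -2.2] world [-3.2 -2.8  2.2]
```

View pics/v2.png

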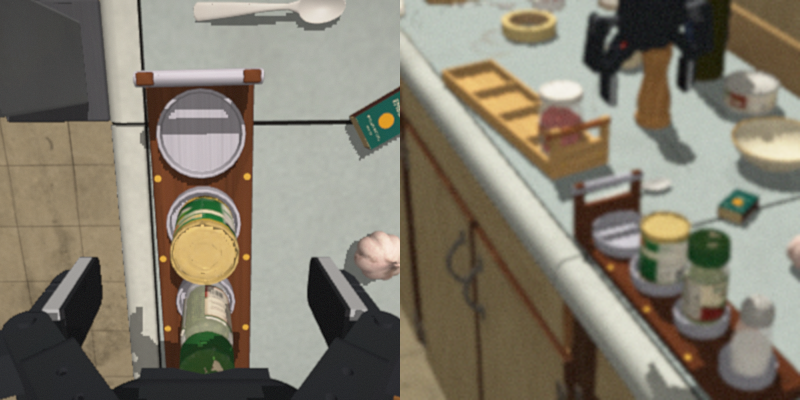

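The jam jar stands in the compartment beside the new end board. The empty jam cup is at (320,133) in wrist pixels, and the tin lid at (325,250). I'll use the cup to refine the row and cross-check the tin.

Run:
```python
from h import *
im,c=load("old3");print("jam cup",onz(c,(320.5,133.5),28))
from m import lid
m=cv2.inRange(cv2.cvtColor(im,cv2.COLOR_BGR2HSV)[210:300,270:380],(12,60,100),(30,255,255))
m=cv2.morphologyEx(m,2,np.ones((5,5)))
k=max(cv2.findContours(m,0,1)[0],key=cv2.contourArea).reshape(-1,2)+[270,210];v=k[:,1].max()+.5;u=(k[:,0].min()+k[:,0].max())/2
print(u,v,"tin lower rim at z88",onz(c,(u,v),88))
A,ca=load("old1");B,cb=load("old2");print("tri3",tri([(c,(u,v)),(ca,(314,182.5)),(cb,(314.5,256.5))]))
# rack pins near (277,106),(350,106) etc. in old1
for p in((277,107),(350,106),(282,177),(351,176),(286,240),(350,239)):print("pin",onz(ca,p,12).round(1))
for p,z in(((320,303),106),((319,318.5),104)):print("salt",onz(ca,p,z).round(1))
```

```text
jam cup [ 476.70322913 -105.21915127   28.        ]
324.0 284.5 tin lower rim at z88 [ 478.71095837 -223.33392402   88.        ]
tri3 (array([ 478.64689033, -225.57537558,   84.39949291]), np.float64(0.112125130819911))
pin [ 433.1 -150.6   12. ]
pin [ 521.5 -150.2   12. ]
pin [ 435.3 -238.2   12. ]
pin [ 524.  -237.6   12. ]
pin [ 436.9 -326.7   12. ]
pin [ 523.9 -325.9   12. ]
salt [ 483.8 -361.6  106. ]
salt [ 482.4 -383.8  104. ]
```

Call:
carry_out(deltas=[0, 0, -1.5, -0.029, -0.001, 0, -1, 0, 0, 0, -0.029, -0.001, 0.01, -1, 0, 0, 0, 0, 0, 0.035, -1, 0, 0, 0, 0, 0, 0.035, -1, 0, 0, 0, 0, 0, 0.03, -1, 0, 0, 0, 0, 0, 0.03, -1, 0, 0, 0, 0, 0, 0.016, -1, 0, 0, 0, 0, 0, 0.008, -1, 0, 0, 0, 0, 0, 0, -1, 0, 0, 0, 0, 0, 0, -1])

```text
clock: 14.3
eef_pos: [480.6, -197.0, 45.1]
tool_rot: [3.14, 0.001, 1.586]
force: [-0.6, 1.1, -0.1]
width: 85.9
gripper_force: 0.0
```

Call:
carry_out(deltas=[0, 0, 0, 0, 0, 0, 1, 0, 0, 0, 0, 0, 0, 1, 0, 0, 0, 0, 0, 0, 1, 0, 0, 0, 0, 0, 0, 1, 0, 0, 0, 0, 0, 0, 1, 0, 0, 0, 0, 0, 0, 1])

```text
clock: 15.05
eef_pos: [480.4, -196.9, 45.1]
tool_rot: [3.14, 0.0, 1.586]
force: [-1.0, -0.4, 5.8]
width: 56.3
gripper_force: 62.8
```

Run:
```python
from h import *
go(490.7,226.8,154,96.34)
```

```text
pos [ 480.4 -196.9   45.1] rot [1.7993e+02 1.0000e-02 9.0860e+01] turn(deg,tool) [ 0.07  0.01 -5.48] shift in start tool mm [ 423.5   16.8 -108.9] in target tool [ 419.9   57.  -108.9] world [ 10.3 423.7 108.9]
```

Call:
carry_out(deltas=[0, 0, 0, 0, 0, -0.01, 1, 0, 0, 0, 0, 0, -0.03, 1, 0, 0, 0, 0, 0, -0.035, 1, 0, 0, -2.5, 0, 0, -0.035, 1, 0, 0, -3, 0, 0, -0.025, 1, 0, 0, 0, 0.025, 0.005, 0, 1, 0, 0, 0, 0.035, 0.005, 0, 1, 0, 0, 0, 0.04, 0.005, 0, 1, 0, 0, 0, 0.04, 0.005, 0, 1, 0, 0, 0, 0.04, 0.005, 0, 1, 0, 0, 0, 0.04, 0.005, 0, 1, 0, 0, 0, 0.04, 0.005, 0, 1])

```text
clock: 16.55
eef_pos: [485.4, 66.8, 179.7]
tool_rot: [-3.142, -0.0, 1.682]
force: [0.4, 0.4, -2.8]
width: 56.4
gripper_force: 64.3
```

Call:
carry_out(deltas=[0, 0, 0, 0.04, 0.005, 0, 1, 0, 0, 0, 0.04, 0.005, 0, 1, 0, 0, 0, 0.035, 0.005, 0, 1, 0, 0, 0, 0.025, 0.005, 0, 1, 0, 0, 0, 0.02, 0.002, 0, 1, 0, 0, 0, 0, 0, 0, 1, 0, 0, 0, 0, 0, 0, 1])

```text
clock: 17.42
eef_pos: [489.9, 225.4, 179.4]
tool_rot: [-3.141, 0.001, 1.68]
force: [-0.6, -0.5, -2.8]
width: 56.2
gripper_force: 64.3
```

Run:
```python
from h import *
go(490.7,226.8,38,96.34)
a,c=snap("wrist","tinheld");snap("top","tp1")
b=cv2.resize(cv2.imread("pics/tp1.png")[160:230,170:310],(560,280))
H=np.zeros((280,960,3),np.uint8);H[:,:400]=a[80:360,120:520];H[:,400:]=b;cv2.imwrite("pics/v3.png",cv2.resize(H,(800,233)))
```

```text
pos [489.9 225.4 179.4] rot [-1.7998e+02  6.0000e-02  9.6280e+01] turn(deg,tool) [-0.02  0.06 -0.06] shift in start tool mm [  1.4   1.  141.4] in target tool [  1.3   0.9 141.4] world [   0.8    1.4 -141.4]
```

View pics/v3.png

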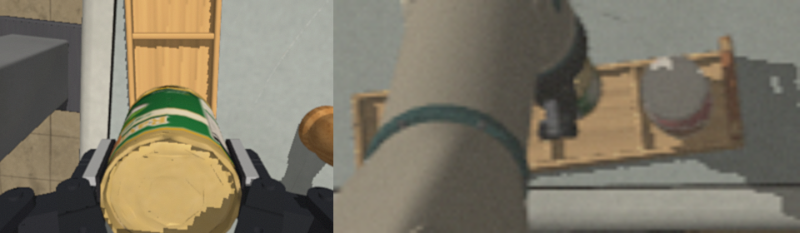

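The jam jar stands in the last compartment (about (675,95) in the right crop), and the tin is held upright. Lowering it into the next compartment.

Call:
carry_out(deltas=[0, 0, 0, 0.001, 0.001, 0.02, 1, 0, 0, 0, 0, 0, 0.03, 1, 0, 0, 0, 0, 0, 0.03, 1, 0, 0, 0, 0, 0, 0.025, 1, 0, 0, 0, 0, 0, 0.02, 1, 0, 0, 0, 0, 0, 0.01, 1, 0, 0, 0, 0, 0, 0.005, 1, 0, 0, 0, 0, 0, 0.002, 1, 0, 0, 0, 0, 0, 0, 1, 0, 0, 0, 0, 0, 0, 1])

```text
clock: 18.77
eef_pos: [491.2, 228.3, 37.8]
tool_rot: [3.141, -0.0, 1.682]
force: [-0.1, 0.2, -2.8]
width: 56.2
gripper_force: 64.3
```

Call:
carry_out(deltas=[0, 0, 0, 0, 0, 0.002, 1, 0, 0, 0, 0, 0, 0, 1])

```text
clock: 19.02
eef_pos: [491.3, 228.4, 37.1]
tool_rot: [3.141, -0.001, 1.682]
force: [-1.8, -0.6, 13.6]
width: 56.4
gripper_force: 65.8
```

Call:
carry_out(deltas=[0, 0, 0, 0, 0, 0, -1, 0, 0, 0, 0, 0, 0, -1, 0, 0, 0, 0, 0, 0, -1, 0, 0, 0, 0, 0, 0, -1, 0, 0, 0, 0, 0, 0, -1, 0, 0, 0, 0, 0, -0.03, -1, 0, 0, 0, 0, 0, -0.05, -1, 0, 0, 0, 0, 0, -0.05, -1, 0, 0, 2.5, 0, 0, -0.04, -1, 0, 0, 3, 0, 0, 0, -1, 0, 0, 0, -0.04, 0, 0, -1, 0, 0, 0, -0.04, 0, 0, -1])

```text
clock: 20.52
eef_pos: [491.9, 147.6, 205.3]
tool_rot: [3.141, 0.0, 1.588]
force: [0.8, -1.8, 0.0]
width: 85.2
gripper_force: 0.0
```

Run:
```python
from h import *
snap("wrist","aft2"); go(480,-200,210,91)
```

```text
pos [491.9 140.3 205.8] rot [179.99   0.24  90.49] turn(deg,tool) [ 0.01  0.24 -0.51] shift in start tool mm [-340.2  -14.9   -2.8] in target tool [-340.1  -17.9   -4.2] world [ -11.9 -340.3    4.2]
```

Call:
carry_out(deltas=[0, 0, 0, -0.05, -0.003, 0, -1, 0, 0, 0, -0.05, -0.003, 0, -1, 0, 0, 0, -0.05, -0.003, 0, -1, 0, 0, 0, -0.05, -0.003, 0, -1, 0, 0, 0, -0.05, -0.003, 0, -1, 0, 0, 0, -0.05, -0.002, 0, -1, 0, 0, 0, -0.04, 0, 0, -1, 0, 0, 0, 0, 0, 0, -1, 0, 0, 0, 0, 0, 0, -1])

```text
clock: 21.7
eef_pos: [480.1, -191.3, 205.0]
tool_rot: [-3.141, -0.001, 1.586]
force: [0.0, 1.1, 1.4]
width: 85.4
gripper_force: 0.0
```

Run:
```python
from h import *
im,c=snap("wrist","old4");go(480,-282,210,91)
g=cv2.inRange(cv2.cvtColor(im,cv2.COLOR_BGR2HSV),(45,90,30),(80,255,255));g[:,:285]=0;g[:,365:]=0;g[:190]=0
g=cv2.morphologyEx(g,2,np.ones((5,5)));k=max(cv2.findContours(g,0,1)[0],key=cv2.contourArea).reshape(-1,2)
v=k[:,1].max()+.5;w=k[k[:,1]>v-25];u=(w[:,0].min()+w[:,0].max())/2;print(u,v,np.ptp(w[:,0]),"spice rim z122",onz(c,(u,v),122))
A,ca=load("old1");B,cb=load("old2");print(tri([(c,(u,v)),(ca,(315.5,264.5)),(cb,(316,332.5))]))
cv2.imwrite("pics/v4.png",im[:,120:520])
```

```text
pos [ 480.3 -190.7  205. ] rot [-1.7996e+02 -7.0000e-02  9.0950e+01] turn(deg,tool) [-0.04 -0.07 -0.05] shift in start tool mm [-91.3  -1.8  -5.1] in target tool [-91.3  -1.9  -5. ] world [ -0.3 -91.3   5. ]
324.5 341.5 57 spice rim z122 [ 480.53475394 -303.53474819  122.        ]
(array([ 480.08220042, -306.59465965,  116.50418603]), np.float64(1.4761572874143438))
```

View pics/v4.png

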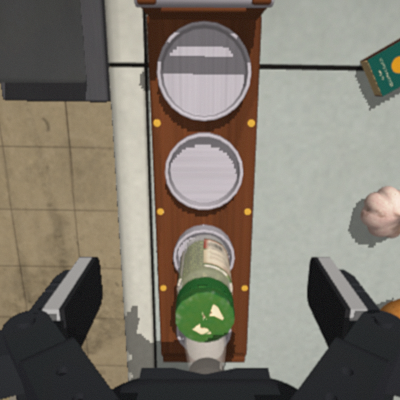

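The green cap is at (325,310) in wrist pixels. Three views put the spice jar at (480.3,-281) with its top near 117–122. The jam and tin cups are empty. Grasping it.

Call:
carry_out(deltas=[0, 0, 0, -0.045, 0, 0, -1, 0, 0, 0, -0.045, 0, 0, -1, 0, 0, 0, 0, 0, 0.03, -1, 0, 0, 0, 0, 0, 0.035, -1, 0, 0, 0, 0, 0, 0.03, -1, 0, 0, 0, 0, 0, 0.025, -1, 0, 0, 0, 0, 0, 0.015, -1, 0, 0, 0, 0, 0, 0, -1, 0, 0, 0, 0, 0, 0, -1])

```text
clock: 22.88
eef_pos: [482.3, -282.2, 71.1]
tool_rot: [3.14, 0.001, 1.586]
force: [-0.1, -0.3, -0.3]
width: 85.5
gripper_force: 0.0
```

Call:
carry_out(deltas=[0, 0, 0, 0, 0, 0, 1, 0, 0, 0, 0, 0, 0, 1, 0, 0, 0, 0, 0, 0, 1, 0, 0, 0, 0, 0, 0, 1, 0, 0, 0, 0, 0, 0, 1, 0, 0, 0, 0, 0, 0, 1, 0, 0, 0, 0, 0, 0, 1])

```text
clock: 23.75
eef_pos: [481.8, -282.2, 71.1]
tool_rot: [3.141, 0.0, 1.586]
force: [-0.6, 1.4, 5.5]
width: 44.0
gripper_force: 60.7
```

Run:
```python
from h import *
go(481,314.2,209,96.34)
```

```text
pos [ 481.8 -282.2   71.1] rot [1.7995e+02 1.0000e-02 9.0860e+01] turn(deg,tool) [ 0.05  0.01 -5.48] shift in start tool mm [ 596.4    8.3 -138. ] in target tool [ 592.9   65.1 -137.9] world [ -0.8 596.4 137.9]
```

Call:
carry_out(deltas=[0, 0, 0, 0, 0, -0.01, 1, 0, 0, 0, 0, 0, -0.03, 1, 0, 0, 0, 0, 0, -0.035, 1, 0, 0, -2.5, 0, 0, -0.035, 1, 0, 0, -3, 0, 0, -0.028, 1, 0, 0, 0, 0.025, 0.003, 0, 1, 0, 0, 0, 0.035, 0.005, 0, 1, 0, 0, 0, 0.045, 0.005, 0, 1, 0, 0, 0, 0.045, 0.005, 0, 1, 0, 0, 0, 0.045, 0.005, 0, 1, 0, 0, 0, 0.045, 0.005, 0, 1, 0, 0, 0, 0.045, 0.005, 0, 1])

```text
clock: 25.25
eef_pos: [482.7, 6.2, 208.8]
tool_rot: [3.141, -0.0, 1.682]
force: [-0.2, -0.4, -1.3]
width: 43.7
gripper_force: 61.2
```

Call:
carry_out(deltas=[0, 0, 0, 0.045, 0.005, 0, 1, 0, 0, 0, 0.045, 0.005, 0, 1, 0, 0, 0, 0.045, 0.005, 0, 1, 0, 0, 0, 0.045, 0.005, 0, 1, 0, 0, 0, 0.045, 0.005, 0, 1, 0, 0, 0, 0.04, 0.004, 0, 1, 0, 0, 0, 0.025, 0.002, 0, 1, 0, 0, 0, 0.015, 0.001, 0, 1, 0, 0, 0, 0, 0, 0, 1, 0, 0, 0, 0, 0, 0, 1])

```text
clock: 26.5
eef_pos: [481.1, 309.7, 208.5]
tool_rot: [-3.142, 0.001, 1.68]
force: [0.5, 0.5, -0.8]
width: 44.3
gripper_force: 61.2
```

Run:
```python
from h import *
go(481,314.2,63,96.34)
```

```text
pos [481.1 309.7 208.5] rot [-1.800e+02  5.000e-02  9.625e+01] turn(deg,tool) [-0.    0.05 -0.09] shift in start tool mm [  4.6   0.4 145.5] in target tool [  4.5   0.4 145.5] world [-1.000e-01  4.500e+00 -1.455e+02]
```

Call:
carry_out(deltas=[0, 0, 0, 0.003, 0, 0.02, 1, 0, 0, 0, 0, 0, 0.03, 1, 0, 0, 0, 0, 0, 0.03, 1, 0, 0, 0, 0, 0, 0.025, 1, 0, 0, 0, 0, 0, 0.02, 1, 0, 0, 0, 0, 0, 0.012, 1, 0, 0, 0, 0, 0, 0.005, 1, 0, 0, 0, 0, 0, 0.003, 1, 0, 0, 0, 0, 0, 0.001, 1, 0, 0, 0, 0, 0, 0, 1])

```text
clock: 27.75
eef_pos: [480.8, 314.4, 63.1]
tool_rot: [3.141, -0.0, 1.682]
force: [0.3, -0.3, 3.9]
width: 44.1
gripper_force: 61.5
```

Call:
carry_out(deltas=[0, 0, 0, 0, 0, 0, -1, 0, 0, 0, 0, 0, 0, -1, 0, 0, 0, 0, 0, 0, -1, 0, 0, 0, 0, 0, 0, -1, 0, 0, 0, 0, 0, 0, -1, 0, 0, 0, 0, 0, -0.03, -1, 0, 0, 0, 0, 0, -0.05, -1, 0, 0, 0, 0, 0, -0.05, -1, 0, 0, 2.5, 0, 0, -0.015, -1, 0, 0, 3, 0, 0, 0, -1, 0, 0, 0, -0.05, 0, 0, -1, 0, 0, 0, -0.05, 0, 0, -1])

```text
clock: 29.25
eef_pos: [481.8, 213.6, 207.3]
tool_rot: [3.141, 0.0, 1.588]
force: [0.3, -1.2, 0.1]
width: 85.0
gripper_force: 0.0
```

Call:
carry_out(deltas=[0, 0, 0, -0.055, 0, 0, -1, 0, 0, 0, -0.055, 0, 0, -1, 0, 0, 0, -0.055, 0, 0, -1, 0, 0, 0, -0.055, 0, 0, -1, 0, 0, 0, -0.055, 0, 0, -1, 0, 0, 0, -0.055, 0, 0, -1, 0, 0, 0, -0.055, 0, 0, -1, 0, 0, 0, -0.055, 0, 0, -1, 0, 0, 0, -0.045, 0, 0, -1, 0, 0, 0, 0, 0, 0, -1, 0, 0, 0, 0, 0, 0, -1])

```text
clock: 30.62
eef_pos: [489.1, -269.8, 207.0]
tool_rot: [-3.141, -0.001, 1.586]
force: [0.0, 0.2, -0.2]
width: 85.6
gripper_force: 0.0
```

Run:
```python
from h import *
im,c=snap("wrist","old5");go(481.7,-370,205,91)
snap("scene","sc5");b=cv2.resize(cv2.imread("pics/sc5.png")[120:320,220:420],(400,400))
cv2.imwrite("pics/v5.png",np.hstack([im[:,120:520],b]))
```

```text
pos [ 489.4 -269.   207. ] rot [-1.7997e+02 -9.0000e-02  9.0940e+01] turn(deg,tool) [-0.03 -0.09 -0.06] shift in start tool mm [-100.9   -9.3    1.8] in target tool [-100.9   -9.4    2. ] world [  -7.7 -101.    -2. ]
```

View pics/v5.png

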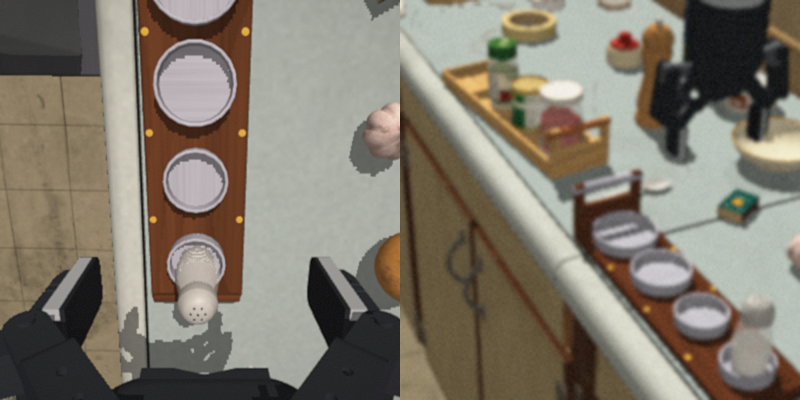

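Spice jar, tin and jam jar stand in order in the new rack (490,75 / 530,100 / 560,105 in the right crop). The shaker's holed dome top is at wrist pixel (317,312) and its cup rim at about (316,260).

Run:
```python
from h import *
A,ca=load("old1");B,c=load("old5")
print("cup",onz(c,(316,262),28),"tip z106",onz(c,(317,312),106),onz(ca,(320.2,311),106),"tri",tri([(c,(317,312)),(ca,(320.2,311))]))
print("spice cup",onz(c,(315.5,180.5),28),"food cup",onz(c,(315,82.5),28))
```

```text
cup [ 480.68142952 -366.14511771   28.        ] tip z106 [ 483.30638441 -368.68947344  106.        ] [ 483.94400908 -372.18010664  106.        ] tri (array([ 479.19493752, -559.8092567 , -155.93922232]), np.float64(1.0649882202033285))
spice cup [ 479.4913951 -280.8550502   28.       ] food cup [ 478.35482747 -193.12904991   28.        ]
```

Run:
```python
from h import *
_,c=load("old5");_,s=load("sc5")
print(tri([(c,(317,312)),(s,(398.5,271))]))
```

```text
(array([ 483.45612018, -372.74317289,  100.63281371]), np.float64(0.25923971599077655))
```

Call:
carry_out(deltas=[0, 0, 0, -0.05, -0.004, 0, -1, 0, 0, 0, -0.05, -0.004, 0, -1, 0, 0, 0, 0, 0, 0.03, -1, 0, 0, 0, 0, 0, 0.02, -1, 0, 0, 0, 0, 0, 0, -1])

```text
clock: 31.35
eef_pos: [482.6, -368.3, 155.8]
tool_rot: [-3.139, -0.003, 1.588]
force: [0.4, 0.4, 0.0]
width: 85.2
gripper_force: 0.0
```

Call:
carry_out(deltas=[0, 0, 0, -0.001, 0, 0.03, -1, 0, 0, 0, 0, 0, 0.03, -1, 0, 0, 0, 0, 0, 0.025, -1, 0, 0, 0, 0, 0, 0.015, -1, 0, 0, 0, 0, 0, 0.003, -1, 0, 0, 0, 0, 0, 0, -1])

```text
clock: 32.1
eef_pos: [483.4, -371.9, 55.1]
tool_rot: [3.141, 0.001, 1.586]
force: [0.1, -0.3, 0.3]
width: 85.6
gripper_force: 0.0
```

Call:
carry_out(deltas=[0, 0, 0, 0, 0, 0, 1, 0, 0, 0, 0, 0, 0, 1, 0, 0, 0, 0, 0, 0, 1, 0, 0, 0, 0, 0, 0, 1, 0, 0, 0, 0, 0, 0, 1, 0, 0, 0, 0, 0, 0, 1, 0, 0, 0, 0, 0, 0, 1])

```text
clock: 32.98
eef_pos: [483.3, -372.0, 55.2]
tool_rot: [3.14, 0.001, 1.586]
force: [-0.8, 1.4, 4.8]
width: 35.3
gripper_force: 59.4
```

Run:
```python
from h import *
go(471.3,401.7,200,96.34)
```

```text
pos [ 483.3 -372.    55.2] rot [1.7993e+02 4.0000e-02 9.0860e+01] turn(deg,tool) [ 0.07  0.04 -5.48] shift in start tool mm [ 7.737e+02 -2.000e-01 -1.453e+02] in target tool [ 770.3   73.5 -144.8] world [-12.  773.7 144.8]
```

Call:
carry_out(deltas=[0, 0, 0, 0, 0, -0.01, 1, 0, 0, 0, 0, 0, -0.03, 1, 0, 0, 0, 0, 0, -0.035, 1, 0, 0, -2.5, 0, 0, -0.035, 1, 0, 0, -3, 0, 0, -0.035, 1, 0, 0, 0, 0.025, 0.002, 0, 1, 0, 0, 0, 0.04, 0.004, 0, 1, 0, 0, 0, 0.05, 0.005, 0, 1, 0, 0, 0, 0.05, 0.005, 0, 1, 0, 0, 0, 0.05, 0.005, 0, 1, 0, 0, 0, 0.05, 0.005, 0, 1, 0, 0, 0, 0.05, 0.005, 0, 1])

```text
clock: 34.48
eef_pos: [478.5, -53.5, 199.7]
tool_rot: [3.141, -0.0, 1.682]
force: [1.4, 0.3, -1.4]
width: 35.3
gripper_force: 59.6
```

Call:
carry_out(deltas=[0, 0, 0, 0.05, 0.005, 0, 1, 0, 0, 0, 0.05, 0.005, 0, 1, 0, 0, 0, 0.05, 0.005, 0, 1, 0, 0, 0, 0.05, 0.005, 0, 1, 0, 0, 0, 0.05, 0.005, 0, 1, 0, 0, 0, 0.05, 0.005, 0, 1, 0, 0, 0, 0.05, 0.005, 0, 1, 0, 0, 0, 0.05, 0.005, 0, 1, 0, 0, 0, 0.035, 0.002, 0, 1, 0, 0, 0, 0.02, 0, 0, 1, 0, 0, 0, 0, 0, 0, 1, 0, 0, 0, 0, 0, 0, 1])

```text
clock: 35.98
eef_pos: [470.6, 399.4, 199.5]
tool_rot: [-3.141, 0.002, 1.679]
force: [0.3, -0.3, -1.2]
width: 35.6
gripper_force: 59.6
```

Run:
```python
from h import *
go(471.3,401.7,47,96.34)
im,c=snap("wrist","salth");cv2.imwrite("pics/v6.png",im[:,120:520])
```

```text
pos [470.6 399.4 199.5] rot [-1.7999e+02  9.0000e-02  9.6230e+01] turn(deg,tool) [-0.01  0.09 -0.11] shift in start tool mm [  2.5   1.  152.5] in target tool [  2.2   1.  152.5] world [   0.7    2.3 -152.5]
```

View pics/v6.png

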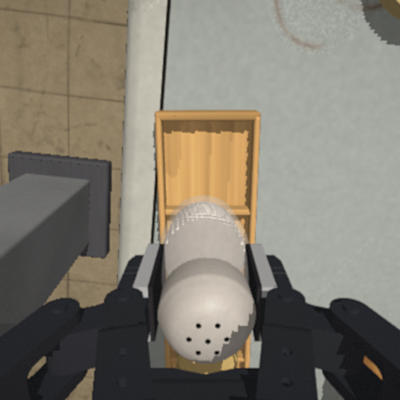

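The shaker is upright (dome at (205,320) in the crop). The end compartment's floor spans rows 115–205. I'll check that the target projects there before lowering.

Run:
```python
from h import *
_,c=load("salth")
for X in((471.3,401.7,8),(470.6,399.4,153),(471.3,401.7,20)):print(proj(c,X)-[120,0])
p=onz(c,(210+120,112),24);print("far end",p,p[:2]@[-.11043,.99388]);p=onz(c,(210+120,207),24);print("div",p,p[:2]@[-.11043,.99388])
```

```text
[206.74536474 163.40859697]
[206.67181465 223.3846371 ]
[206.8264206  166.27446395]
far end [468.53393006 451.26287452  24.        ] 396.7609438276322
div [478.56336867 363.57849268  24.        ] 308.50563950237375
```

The target projects to (207,163), the middle of the end compartment. Lowering.

Call:
carry_out(deltas=[0, 0, 0, 0, 0, 0.02, 1, 0, 0, 0, 0, 0, 0.03, 1, 0, 0, 0, 0, 0, 0.03, 1, 0, 0, 0, 0, 0, 0.03, 1, 0, 0, 0, 0, 0, 0.02, 1, 0, 0, 0, 0, 0, 0.012, 1, 0, 0, 0, 0, 0, 0.006, 1, 0, 0, 0, 0, 0, 0.003, 1, 0, 0, 0, 0, 0, 0.001, 1, 0, 0, 0, 0, 0, 0, 1])

```text
clock: 37.28
eef_pos: [470.2, 402.0, 47.8]
tool_rot: [3.141, -0.001, 1.682]
force: [0.0, 0.2, 0.1]
width: 35.4
gripper_force: 59.6
```

Call:
carry_out(deltas=[0, 0, 0, 0, 0, 0.001, 1, 0, 0, 0, 0, 0, 0, 1])

```text
clock: 37.52
eef_pos: [470.3, 402.1, 47.2]
tool_rot: [3.141, -0.001, 1.682]
force: [-1.9, -0.2, 5.4]
width: 35.4
gripper_force: 60.6
```

Call:
carry_out(deltas=[0, 0, 0, 0, 0, 0, -1, 0, 0, 0, 0, 0, 0, -1, 0, 0, 0, 0, 0, 0, -1, 0, 0, 0, 0, 0, 0, -1, 0, 0, 0, 0, 0, 0, -1, 0, 0, 0, 0, 0, -0.03, -1, 0, 0, 0, 0, 0, -0.05, -1, 0, 0, 0, 0, 0, -0.05, -1, 0, 0, 0, 0, 0, -0.05, -1, 0, 0, 0, 0, 0, -0.03, -1, 0, 0, 0, 0, 0, 0, -1, 0, 0, 0, 0, 0, 0, -1])

```text
clock: 39.02
eef_pos: [469.2, 401.5, 255.3]
tool_rot: [-3.14, 0.001, 1.682]
force: [-0.6, -0.1, -0.7]
width: 85.3
gripper_force: 0.0
```

Run:
```python
from h import *
im,c=snap("wrist","fin");snap("scene","scf");b=cv2.resize(cv2.imread("pics/scf.png")[130:230,220:340],(480,400))
cv2.imwrite("pics/v7.png",np.hstack([im[:,160:480],b]));s=ctrl.read_state();print(s["clock"],s["width"],s["eef_pos"])
```

```text
39.125 85.53172328381397 [469.10447938 401.3010452  254.722262  ]
```

View pics/v7.png

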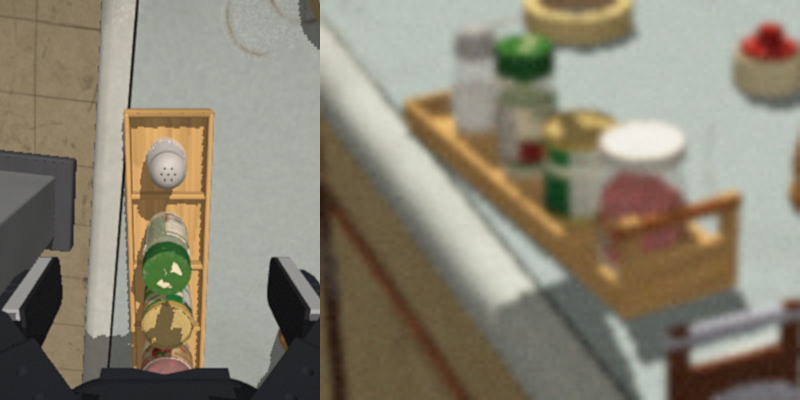

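All four stand upright, one per compartment. Salt shaker (167,165), spice jar (165,265) and tin (167,320) show in the wrist crop, and the jam jar is beside the end board at (640,190) in the scene crop. The gripper is well clear.

```bash
python3 -c "
from cell import ctrl
print(ctrl.finish_job())"
```

```text
the job is handed in; nothing more can be done
None
```

The job is handed in after about 39 s: jam jar (beside the tall end board), food tin, spice jar and salt shaker (at the open end) all stand upright, one per compartment, with the gripper open and clear; no verdict came back.

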